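# Loosen the ham stand's cam bolt with the ratchet

## Robot

A 7-joint arm with a two-finger parallel gripper is mounted at the origin on the work surface. World frame = base frame: x ahead of the robot, y to its left, z up, the work surface at z = 0. Lengths are in m, angles in rad, forces in N, time in s.
With the tool pointing down it reaches from about 0.4 to 0.85 m from the base axis. Payload 10.4 kg.
Tool frame: the origin (TCP) lies midway between the tips of the shut fingers; the grasp point (between the pads) lies 19 mm behind it; z points along the fingers, y is the line along which they close (so a half turn about z gives the same grasp; the last joint's range is limited). The gripper opens to 87 mm and grips with 3 to 60 N. Pads are 19 mm wide; open, the fingers measure 117 mm over their backs; the gripper's body (75 mm by 190 mm) begins 51 mm behind the grasp point.
Start: joints at [1.198, 0.332, -0.065, 1.46, 0.022, 1.35, -0.088], TCP at [0.214, -0.587, 0.223] pointing down, gripper open.
Joint ranges: [-2.6, 2.6], [-0.5, 2.12], [-1.47, 1.34], [0.16, 2.42], [-1.27, 4.41], [0.06, 2.06], [-2.6, 2.6]. Speed limits (rad/s): [2.22, 2.22, 2.79, 2.79, 3.14, 3.14, 3.14].

## Interface

Orientations are given as a unit quaternion [x, y, z, w].
In Python, from bench import sensors, eyes, order gives the robot as it stands.
- The arm moves only by the tool arm_command, never from a script. Its argument "steps" is a list of rows, each an object with "rot": the turn, a rotation vector about the world's x, y, z in degrees, a list of three; "slide": the shift along the world's x, y, z in m, a list of three; "grip": the opening, from 0 (shut) to 1 (fully open). A call has exactly 8 rows; each row shifts and turns the commanded pose from where the row before left it; what a row does not reach is not made up. A row lasts 1/8 s, in which the tool goes at most 62.5 mm and 10.7 degrees, less where a joint would pass 70% of its speed; a pose out of reach is approached as far as the arm can. A call with a gripper value outside its range is refused whole. The fingers move at their own pace and stop on an object; "newtons" is the grip in N (left out, the last holds). Time passes only in rows, so rows that do not move let the fingers close, or fill a call up. It gives the time, the measured TCP pose, the force, the opening and the grip force at its end, in the units of the state.
- sensors.read_state(): the state, without advancing time (a new reading comes with each control period).
- eyes.camera(name): name is "scene" or "top" or "wrist"; returns a dict with "pixels" (420x560x3 uint8, red, green, blue), "intrinsics" (3x3 intrinsics, pixels), "k1" (the pictures are not rectified: a ray, as slopes to the right and down, at radius r is drawn at 1 + k1 r^2 times it, then the intrinsics apply), "pose" (4x4, takes a point from camera to world coordinates). Camera axes: x right, y down, z forward; pixel columns grow to the right and rows downward; lengths in m; the calibration is good to about 2 mm. A picture is of the moment at which its call begins. There is no depth.
- order.close_job(): hands the job in; it is judged then, once.
Trained networks look in a picture, given as the dict that the camera call returned (one of the last four; its "shot" number tells which), for a name from the list of things; names that differ only in an ending like _2 or _b are one class to them, and where a whole thing is asked for, a point or a joint stands for the part that bears it (a point fixed in the world has none). Each returns a list of dicts, best first, with "conf" (0 to 1); they miss things now and then, are a little off and sometimes report something else, mostly with a low value. They report only what shows in the picture. A call takes as long as a camera call.
- eyes.look_for(name, picture): "bbox" ([left, top, right, bottom] in pixels, round what is visible of it).
The state is a dict: "time": time; "joint_positions": joint angles; "joint_vel": joint speeds; "joint_torque": joint torques, N m; "ee_pos": TCP position; "eef_rot": TCP orientation; "ft_force": force on the tool from outside, world axes, zero at the start; "torque": the same for the moment, N m; "width": finger opening in m; "grip_force": force on a finger pad.
Only numpy, scipy, OpenCV 4.12 (cv2) and the standard library are available. Lean on these libraries where they do the work, as an engineer would, in place of code of your own. Each camera call takes 0.05 s, during which the arm holds its last target. There are 200 camera calls.

## Task

Open the ham stand's clamp: first flip the red direction lever on the ratchet right over to its loosening side (anticlockwise seen from above), then swing the handle anticlockwise until the bolt comes up against its inner stop and the jaw stands fully open. Feel for the stop and do not force it: the handle must not be strained with more than about 20 newtons at its grip. Then let go, with the lever left on the loosening side and the amber jar and the pepper mill left where they stand.

Things in the scene. Friction and masses are not known exactly. Their poses are not given: they have to be found in the camera images.
- ham_clamp: Ham stand fixed to the counter: dark board 150 x 340 x 22 mm, steel cam housing (76 x 114 mm, top at 58 mm), and 76 mm from the bolt axis along +y a flat steel upright 150 mm tall with the clamp jaw behind it. The ratchet sits on a hex cam bolt standing in the housing. Origin: on the counter, on the vertical bolt axis; its x points away from the robot at zero yaw.
- axis (a point): Point on the vertical bolt axis at the top of the ratchet's round steel head (68 mm across, top 100 mm above the counter). Its x axis points along the ratchet's handle, z up.
- tab (a point): Centre of the upright red thumb tab on the ratchet's direction lever, which pivots on the bolt axis over the head and reaches out over the handle's neck. The tab is 45 mm from the axis, 14 mm long (radially), 10 mm thick, and stands from 104 to 134 mm above the counter; the rest of the ratchet lies below 107 mm.
- grip (a point): Middle of the ratchet's black round handle grip: a level cylinder 26 mm in diameter and 110 mm long with a red band at its far end, centre line 87 mm above the counter, this point 155 mm from the bolt axis. Its x axis points outward along the handle. At least 50 mm is free beneath it.
- ratchet (a joint): Swing of the handle about the bolt, rad, growing anticlockwise seen from above; at 0 it points 1.05 rad clockwise of the stand's x. Starts 0 to 0.25, ends -0.35 and 1.75. It stays where left (2 N at the grip moves it idle). The bolt is driven one way only, as the lever is set, and the handle clicks back freely the other way. 18 teeth: up to 0.35 rad idle before the bolt is driven.
- lever (a joint): Direction lever's angle relative to the handle, rad, growing anticlockwise seen from above: stops at -0.4 (tightening; it starts near there) and +0.4 (loosening: tab pushed anticlockwise, the same way as the loosening swing). At 0 it points along the handle. It stays where left; pushing it over takes 2 to 4 N at the tab.
- beam (a joint): Bend of the ratchet's flexible handle, rad, about a vertical line 50 mm out from the bolt axis; 0 unloaded, positive when the grip is pushed anticlockwise, 0.0052 rad per newton at the grip. Turning the bolt takes about 10 N at the grip (0.05 rad); beyond 0.105 rad (20 N) the handle is overstrained; twisting it with a firm grasp bends it too.
- jaw (a joint): Opening of the steel clamp jaw (red outer face) behind the upright, m. It follows the cam bolt by 10 mm per rad of anticlockwise turn: 0 fully clamped, 0.009 fully open, where the bolt meets a hard inner stop. Starts between 0 and 0.002 and stays where left.
- amber_jar: Closed amber glass jar, 70 mm across, 110 mm tall; origin at the centre of its underside. Bystander.
- pepper_mill: Dark wooden pepper mill, 54 mm across, 155 mm tall; origin at the centre of its foot. Bystander.

How it is judged:
By the outcome, as a careful person would: the job done as asked, in the order asked, and still so for the second after the job is handed in, with the robot touching nothing.
It also fails if it takes over 56 s, if anything falls off the work surface, if the arm or the gripper's body presses on something with over 40 N, if the wrist force passes 120 N, or if a joint passes its speed limit or range.

## Working session

There is one attempt and no reset: what is moved stays moved. The work goes in short steps, Python scripts to look and compute and a tool call to move; the robot and the scene stay as the last step left them, time stands still between calls to the robot, and variables do not carry over. Pictures are saved under pics/ and viewed, at most 10 in all, crops included, and the job is handed in when it is done.

Besides the shell and the picture viewer there is one more tool, called after "Emit:" as a command line: name --argument value ..., lists and objects as JSON in quotes. arm_command: Moves the arm, as the interface text tells. Its arguments: {"type":"object","properties":{"steps":{"type":"array","items":{"type":"object","properties":{"rot":{"type":"array","items":{"type":"number"}},"slide":{"type":"array","items":{"type":"number"}},"grip":{"type":"number"}}}},"newtons":{"type":"number"}},"required":["steps"]}

```bash
mkdir -p pics; cat > h.py <<'E'
import numpy as np, cv2
from bench import sensors, eyes, order
def shot(n,f=None):
    p=eyes.camera(n)
    if f: cv2.imwrite(f'pics/{f}.png',cv2.cvtColor(np.asarray(p["pixels"]),cv2.COLOR_RGB2BGR))
    return p
def ray(p,u,v):
    K=np.array(p["intrinsics"]);T=np.array(p["pose"])
    d=np.array([(u-K[0,2])/K[0,0],(v-K[1,2])/K[1,1]]);s=d.copy()
    for _ in range(20): s=d/(1+p["k1"]*(s@s))
    return T[:3,3],T[:3,:3]@np.array([s[0],s[1],1])
def atz(p,u,v,z):
    o,d=ray(p,u,v);return o+d*(z-o[2])/d[2]
def proj(p,X):
    K=np.array(p["intrinsics"]);T=np.array(p["pose"])
    c=T[:3,:3].T@(np.array(X)-T[:3,3]);s=c[:2]/c[2];s=s*(1+p["k1"]*(s@s))
    return K[:2,:2]@s+K[:2,2]
E
python3 - <<'E'
from h import *
for n in ["top","scene"]:
    p=shot(n,n+"0"); print(n,np.round(p["pose"],3).tolist())
    for t in ["ham_clamp","axis","tab","grip","jaw","lever","amber_jar","pepper_mill"]:
        for r in eyes.look_for(t,p)[:2]: print(t,np.round(r["bbox"]).tolist(),round(r["conf"],2))
s=sensors.read_state();print(s["ee_pos"],s["eef_rot"],s["ft_force"],s["time"])
E
```

```text
top [[0.077, -0.976, 0.202, 0.349], [-0.997, -0.076, 0.011, 0.028], [0.005, -0.202, -0.979, 1.369], [0.0, 0.0, 0.0, 1.0]]
ham_clamp [225.0, 207.0, 391.0, 288.0] 0.74
axis [310.0, 223.0, 389.0, 264.0] 0.56
jaw [283.0, 231.0, 293.0, 252.0] 0.45
lever [318.0, 247.0, 343.0, 259.0] 0.6
amber_jar [382.0, 178.0, 413.0, 205.0] 0.68
pepper_mill [142.0, 178.0, 170.0, 206.0] 0.86
pepper_mill [224.0, 206.0, 393.0, 288.0] 0.57
scene [[-0.237, 0.566, -0.789, 1.595], [0.971, 0.121, -0.205, 0.307], [-0.02, -0.815, -0.579, 0.831], [0.0, 0.0, 0.0, 1.0]]
ham_clamp [177.0, 175.0, 342.0, 245.0] 0.57
grip [178.0, 193.0, 226.0, 206.0] 0.77
jaw [271.0, 196.0, 284.0, 220.0] 0.62
lever [228.0, 179.0, 252.0, 187.0] 0.4
amber_jar [138.0, 209.0, 170.0, 249.0] 0.86
amber_jar [177.0, 191.0, 223.0, 204.0] 0.62
pepper_mill [401.0, 214.0, 424.0, 272.0] 0.73
[ 0.21421721 -0.58713771  0.22254921] [9.84742023e-01 1.74020538e-01 2.06150077e-05 8.88957354e-06] [-1.02527884  0.39529989 -0.58647322] 0.9
```

```bash
python3 - <<'E'
import cv2
a=cv2.imread('pics/top0.png')[160:310,130:430];b=cv2.imread('pics/scene0.png')[150:290,130:440]
a=cv2.resize(a,None,fx=2,fy=2,interpolation=2);b=cv2.resize(b,(600,271),interpolation=2)
cv2.imwrite('pics/c0.png',cv2.vconcat([a,b]))
E
```

```text
(no output)
```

View pics/c0.png

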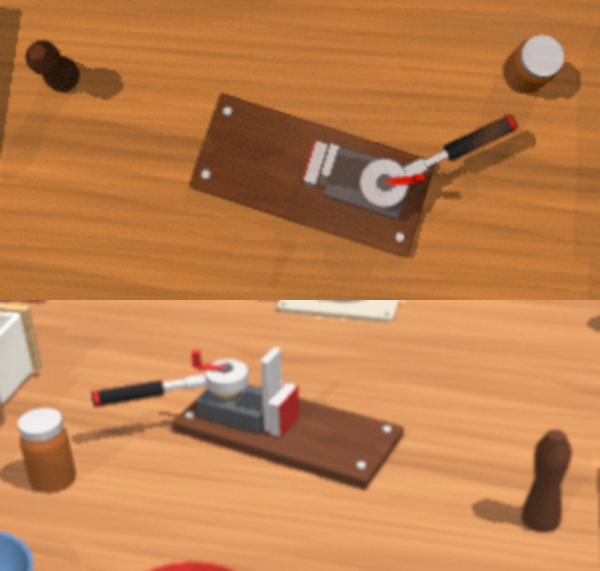

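The top view shows the head at about (322,251), the grip running from (354,236) to (388,220), and the red tab near (340,248), clockwise of the handle. The jar is beyond the handle tip at (398,190), and the mill is far to the left.

```bash
python3 - <<'E'
from h import *
p=shot("top");im=np.asarray(p["pixels"]).astype(int)
q=shot("scene");iq=np.asarray(q["pixels"]).astype(int)
print("axis",atz(p,322,251.5,.1),"grip in/out",atz(p,354,236,.087),atz(p,387,221,.087))
print("jar top",atz(p,401,188,.11))
hd=cv2.cvtColor(np.asarray(p["pixels"]),cv2.COLOR_RGB2HSV)
m=((hd[...,0]<5)|(hd[...,0]>174))&(hd[...,1]>190)&(hd[...,2]>120)
n,l,s,c=cv2.connectedComponentsWithStats(m.astype(np.uint8))
for i in range(1,n):
  if s[i,4]>5 and 200<s[i,0]<420 and 160<s[i,1]<300: print(s[i],c[i])
# screws at board z=.022
for u,v in [(130+227/2,160+111/2),(130+205/2,160+174/2),(130+400/2,160+237/2)]: print("screw",atz(p,u,v,.022))
# board corners
for u,v in [(219,94),(190,185),(410,256)]: print("corner",atz(p,130+u/2,160+v/2,.022))
ax=atz(p,322,251.5,.1); print("axis in scene",proj(q,ax), "expected approx",(130+227*310/600,150+(365-300)*310/600))
E
```

```text
axis [ 0.48986772 -0.09410851  0.1       ] grip in/out [ 0.54218606 -0.18387916  0.087     ] [ 0.59272185 -0.27750324  0.087     ]
jar top [ 0.68765261 -0.31020594  0.11      ]
[384 218   4   7  15] [385.53333333 221.        ]
[324 247  18   5  51] [333.25490196 249.52941176]
screw [0.58841918 0.13982576 0.022     ]
screw [0.49131832 0.16376492 0.022     ]
screw [ 0.42090039 -0.12990775  0.022     ]
corner [0.6134031  0.15423595 0.022     ]
corner [0.47326173 0.18439213 0.022     ]
corner [ 0.39432967 -0.14618655  0.022     ]
axis in scene [246.28674539 185.13576636] expected approx (247.28333333333333, 183.58333333333334)
```

Emit:
arm_command --steps '[{"slide": [0.025,0.045,0.006],"rot": [0,0,-1.7],"grip": 0},{"slide": [0.028,0.05,0.0],"rot": [0,0,-1.7],"grip": 0},{"slide": [0.028,0.05,0],"rot": [0,0,-1.7],"grip": 0},{"slide": [0.028,0.05,0],"rot": [0,0,-1.7],"grip": 0},{"slide": [0.028,0.05,0],"rot": [0,0,-1.7],"grip": 0},{"slide": [0.028,0.05,0],"rot": [0,0,-1.7],"grip": 0},{"slide": [0.028,0.05,0],"rot": [0,0,-1.7],"grip": 0},{"slide": [0.028,0.05,0],"rot": [0,0,-1.7],"grip": 0}]' --newtons 20

```text
time: 2.0
ee_pos: [0.4359, -0.1905, 0.2289]
eef_rot: [0.998, 0.056, 0.0, 0.0]
ft_force: [0.4, -0.4, 0.0]
width: 0.0152
grip_force: 0.0
```

```bash
python3 - <<'E'
from h import *
p=shot("wrist","w1")
for t in ["axis","tab","grip","lever"]:
    for r in eyes.look_for(t,p)[:2]: print(t,np.round(r["bbox"]).tolist(),round(r["conf"],2))
for X in [(.490,-.094,.1),(.495,-.139,.134),(.566,-.229,.087)]: print(proj(p,X))
print(np.round(p["pose"],3).tolist())
E
```

```text
axis [151.0, 30.0, 394.0, 169.0] 0.62
axis [0.0, 2.0, 388.0, 218.0] 0.32
tab [171.0, 124.0, 239.0, 149.0] 0.83
grip [246.0, 33.0, 395.0, 113.0] 0.56
lever [170.0, 122.0, 239.0, 147.0] 0.63
[184.09523641 137.39348735]
[224.74925744 138.61690194]
[331.83831961  72.07868683]
[[0.112, -0.958, -0.263, 0.508], [-0.994, -0.107, -0.031, -0.183], [0.002, 0.265, -0.964, 0.392], [0.0, 0.0, 0.0, 1.0]]
```

View pics/w1.png

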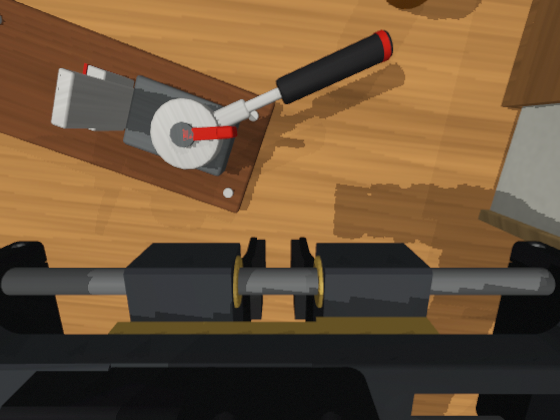

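The wrist view shows the head centre near (184,133), the tab near (228,131), and the grip from (284,93) to (386,46). There is a box edge at the right, outside my path.

```bash
python3 - <<'E'
from h import *
p=shot("wrist");hd=cv2.cvtColor(np.asarray(p["pixels"]),cv2.COLOR_RGB2HSV)
m=((hd[...,0]<6)|(hd[...,0]>172))&(hd[...,1]>170)&(hd[...,2]>90)
n,l,s,c=cv2.connectedComponentsWithStats(m.astype(np.uint8))
for i in range(1,n):
  if s[i,4]>20: print(s[i],c[i])
a=atz(p,184,133,.1);print("axis",a)
for z in (.105,.119,.134): print("tab",z,atz(p,228,131,z)-a, atz(p,236,130,z)-a)
for u,v in [(281,94),(391,45)]: 
  d=atz(p,u,v,.087)-a;print(d,np.hypot(*d[:2]),np.degrees(np.arctan2(d[1],d[0])))
E
```

```text
[373  29  17  31 238] [383.1092437   42.25210084]
[80 61  5 11 39] [82.15384615 66.28205128]
[180 125  54  14 607] [206.68369028 131.29983526]
axis [ 0.49295773 -0.09601759  0.1       ]
tab 0.105 [ 0.00680015 -0.04283413  0.005     ] [ 0.00856896 -0.0502886   0.005     ]
tab 0.119 [ 0.00717273 -0.045088    0.019     ] [ 0.00885512 -0.05217823  0.019     ]
tab 0.134 [ 0.00757193 -0.04750287  0.034     ] [ 0.00916171 -0.05420284  0.034     ]
[ 0.04695067 -0.08888224 -0.013     ] 0.10052073564074424 -62.15543793495351
[ 0.10115174 -0.18616552 -0.013     ] 0.21187089127742018 -61.482863526280575
```

Emit:
arm_command --steps '[{"slide": [0.012,0.015,0],"rot": [0,0,0.5],"grip": 0},{"slide": [0.012,0.016,0],"rot": [0,0,0.5],"grip": 0},{"slide": [0.0115,0.0155,-0.01],"rot": [0,0,0.5],"grip": 0},{"slide": [0,0,-0.03],"rot": [0,0,0.5],"grip": 0},{"slide": [0,0,-0.035],"grip": 0},{"slide": [0,0,-0.025],"grip": 0},{"slide": [0,0,-0.015],"grip": 0},{"slide": [0,0,0],"grip": 0}]'

```text
schema error: expected keys rot, slide, grip
```

```bash
python3 - <<'E'
from h import *
p=shot("wrist","w2")
im=cv2.imread('pics/w2.png');cv2.imwrite('pics/w2.png',im[:330])
E
```

```text
(no output)
```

View pics/w2.png

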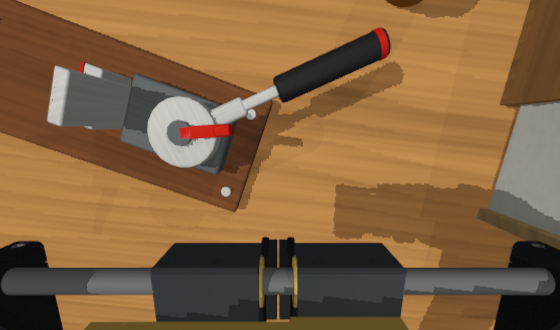

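The view is unchanged because the move was refused: every row needs all three keys. I'm resending it.

Emit:
arm_command --steps '[{"slide": [0.012,0.015,0],"rot": [0,0,0.5],"grip": 0},{"slide": [0.012,0.016,0],"rot": [0,0,0.5],"grip": 0},{"slide": [0.0115,0.0155,-0.01],"rot": [0,0,0.5],"grip": 0},{"slide": [0,0,-0.03],"rot": [0,0,0.5],"grip": 0},{"slide": [0,0,-0.035],"rot": [0,0,0],"grip": 0},{"slide": [0,0,-0.025],"rot": [0,0,0],"grip": 0},{"slide": [0,0,-0.015],"rot": [0,0,0],"grip": 0},{"slide": [0,0,0],"rot": [0,0,0],"grip": 0}]'

```text
time: 3.35
ee_pos: [0.4705, -0.1449, 0.1127]
eef_rot: [0.997, 0.074, -0.001, -0.0]
ft_force: [0.1, -1.5, 1.1]
width: 0.0004
grip_force: 0.0
```

```bash
python3 - <<'E'
from h import *
p=shot("wrist","w3")
im=cv2.imread('pics/w3.png');cv2.imwrite('pics/w3.png',im[:330])
E
```

```text
(no output)
```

View pics/w3.png

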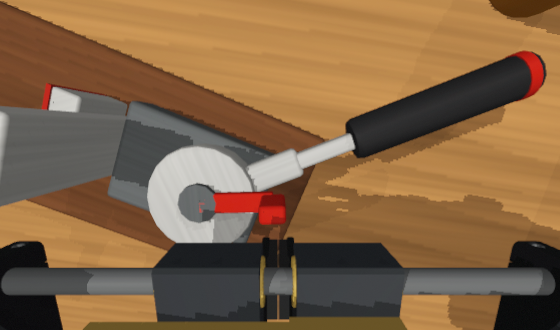

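The tab is at about (272,210), directly ahead of the shut fingers. Next I push it along its arc.

Emit:
arm_command --steps '[{"slide": [0.007,0.0015,0],"rot": [0,0,0],"grip": 0},{"slide": [0.007,0.0015,0],"rot": [0,0,0],"grip": 0},{"slide": [0.005,-0.0003,0],"rot": [0,0,6],"grip": 0},{"slide": [0.005,-0.0003,0],"rot": [0,0,6],"grip": 0},{"slide": [0.004,0.0004,0],"rot": [0,0,5],"grip": 0},{"slide": [0.004,0.0005,0],"rot": [0,0,5],"grip": 0},{"slide": [0.004,0.001,0],"rot": [0,0,5],"grip": 0},{"slide": [0.004,0.0014,0],"rot": [0,0,5],"grip": 0}]'

```text
time: 4.4
ee_pos: [0.5111, -0.1402, 0.114]
eef_rot: [0.938, 0.347, -0.0, 0.0]
ft_force: [-2.8, -0.3, 1.6]
width: 0.0003
grip_force: 1.3
```

Emit:
arm_command --steps '[{"slide": [0.002,0.001,0],"rot": [0,0,3],"grip": 0},{"slide": [0.002,0.0012,0],"rot": [0,0,3],"grip": 0},{"slide": [0.002,0.0013,0],"rot": [0,0,3],"grip": 0},{"slide": [0.0016,0.0013,0],"rot": [0,0,2],"grip": 0},{"slide": [0,0,0],"rot": [0,0,0],"grip": 0},{"slide": [0,0,0],"rot": [0,0,0],"grip": 0},{"slide": [0,0,0],"rot": [0,0,0],"grip": 0},{"slide": [0,0,0],"rot": [0,0,0],"grip": 0}]'

```text
time: 5.4
ee_pos: [0.5183, -0.1351, 0.1136]
eef_rot: [0.901, 0.434, 0.0, 0.0]
ft_force: [-1.4, -2.9, 1.2]
width: 0.0002
grip_force: 1.1
```

```bash
python3 - <<'E'
from h import *
p=shot("wrist","w4")
im=cv2.imread('pics/w4.png');cv2.imwrite('pics/w4.png',im[:330])
E
```

```text
(no output)
```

View pics/w4.png

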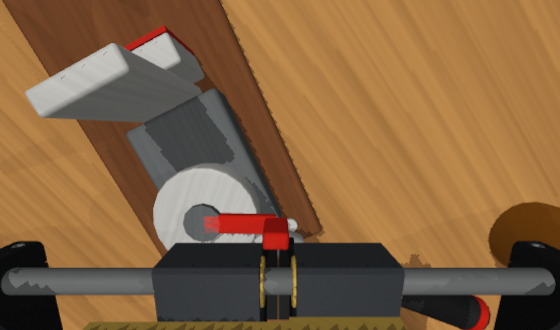

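The lever now sits anticlockwise of the handle, with the tab at (276,232) and the handle at lower right. I'll press a little further to feel its stop.

Emit:
arm_command --steps '[{"slide": [0.0006,0.0006,0],"rot": [0,0,1],"grip": 0},{"slide": [0.0006,0.0006,0],"rot": [0,0,1],"grip": 0},{"slide": [0.0006,0.0006,0],"rot": [0,0,1],"grip": 0},{"slide": [0.0006,0.0006,0],"rot": [0,0,0],"grip": 0},{"slide": [0,0,0],"rot": [0,0,0],"grip": 0},{"slide": [0,0,0],"rot": [0,0,0],"grip": 0},{"slide": [0,0,0],"rot": [0,0,0],"grip": 0},{"slide": [0,0,0],"rot": [0,0,0],"grip": 0}]'

```text
time: 6.45
ee_pos: [0.5201, -0.1335, 0.1134]
eef_rot: [0.889, 0.457, -0.001, 0.0]
ft_force: [-1.5, -5.7, 2.3]
width: 0.0007
grip_force: 2.9
```

Emit:
arm_command --steps '[{"slide": [0.0006,0.0006,0],"rot": [0,0,0],"grip": 0},{"slide": [0.0006,0.0006,0],"rot": [0,0,0],"grip": 0},{"slide": [0.0005,0.0006,0],"rot": [0,0,0],"grip": 0},{"slide": [0,0,0],"rot": [0,0,0],"grip": 0},{"slide": [0,0,0],"rot": [0,0,0],"grip": 0},{"slide": [0,0,0],"rot": [0,0,0],"grip": 0},{"slide": [0,0,0],"rot": [0,0,0],"grip": 0},{"slide": [0,0,0],"rot": [0,0,0],"grip": 0}]'

```text
time: 7.45
ee_pos: [0.5216, -0.1319, 0.1134]
eef_rot: [0.889, 0.457, -0.001, 0.0]
ft_force: [-4.0, -6.3, 2.4]
width: 0.0009
grip_force: 3.3
```

Emit:
arm_command --steps '[{"slide": [-0.008,-0.009,0],"rot": [0,0,0],"grip": 0},{"slide": [-0.01,-0.01,0],"rot": [0,0,0],"grip": 0},{"slide": [-0.005,-0.005,0.02],"rot": [0,0,-5],"grip": 0},{"slide": [0,0,0.035],"rot": [0,0,-5],"grip": 0},{"slide": [0,0,0.03],"rot": [0,0,-5],"grip": 0},{"slide": [0.01,-0.02,0],"rot": [0,0,-5],"grip": 0},{"slide": [0.015,-0.035,0],"rot": [0,0,-4],"grip": 0},{"slide": [0.015,-0.035,0],"rot": [0,0,0],"grip": 0}]'

```text
time: 8.45
ee_pos: [0.5393, -0.2462, 0.1988]
eef_rot: [0.965, 0.262, 0.0, 0.0]
ft_force: [0.6, -0.0, 0.2]
width: 0.0005
grip_force: 0.0
```

```bash
python3 - <<'E'
from h import *
a=shot("wrist","w5");b=shot("top","top1");c=shot("scene","scene1")
A=cv2.imread('pics/w5.png');B=cv2.imread('pics/top1.png');C=cv2.imread('pics/scene1.png')
cv2.imwrite('pics/m5.png',np.vstack([cv2.resize(A[:300],(560,300)),np.hstack([B[130:400:,250:530],C[80:350,30:310]])]))
hd=cv2.cvtColor(np.asarray(a["pixels"]),cv2.COLOR_RGB2HSV)
m=((hd[...,0]<6)|(hd[...,0]>172))&(hd[...,1]>170)&(hd[...,2]>90)
n,l,s,c=cv2.connectedComponentsWithStats(m.astype(np.uint8))
for i in range(1,n):
  if s[i,4]>20: print(s[i],c[i],atz(a,*c[i],.087),atz(a,*c[i],.12))
E
```

```text
[ 12  52  17  22 113] [20.38938053 62.59292035] [0.53750575 0.00673578 0.087     ] [ 0.54525956 -0.01927016  0.12      ]
[ 97 141  52  33 723] [123.14937759 156.5988935 ] [ 0.50784441 -0.0993083   0.087     ] [ 0.51916131 -0.11257563  0.12      ]
[326 144   9  29 205] [330.55121951 157.30731707] [ 0.60484242 -0.26559733  0.087     ] [ 0.60450737 -0.25888908  0.12      ]
```

View pics/m5.png

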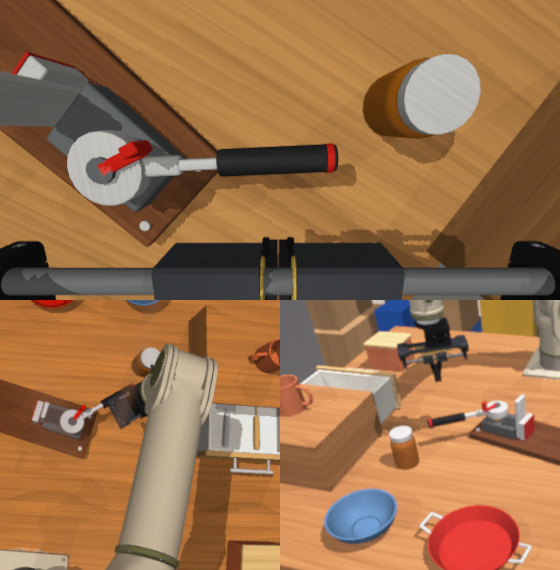

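```bash
python3 - <<'E'
from h import *
a=shot("wrist");b=shot("top");c=shot("scene")
for z in (0,.1,.15,.2):
  print(z,"w",atz(a,430,262,z)[:2].round(3),atz(a,556,112,z)[:2].round(3),"top",atz(b,440,310+0,z)[:2].round(3),atz(b,456,440-300+130+50,z)[:2].round(3))
  # scene crop -> full: u+30-280, v-300+80 ; cabinet front top corner (382,412)? bottom (375,455); corner near (330,440),(330,490)
  print("  sc",[atz(c,u-250,v-220,z)[:2].round(3).tolist() for u,v in [(398,403),(280,455),(330,488),(345,430)]])
E
python3 - <<'E'
import cv2
i=cv2.imread('pics/scene1.png')[60:330,0:260]
cv2.imwrite('pics/s6.png',cv2.resize(i,(578,600),interpolation=2))
E
```

```text
0 w [ 0.555 -0.476] [ 0.782 -0.483] top [ 0.35 -0.47] [ 0.323 -0.521]
  sc [[0.396, -0.493], [0.744, -0.707], [0.84, -0.468], [0.584, -0.585]]
0.1 w [ 0.568 -0.402] [ 0.732 -0.408] top [ 0.35  -0.434] [ 0.325 -0.481]
  sc [[0.54, -0.397], [0.846, -0.585], [0.931, -0.375], [0.706, -0.477]]
0.15 w [ 0.575 -0.366] [ 0.707 -0.37 ] top [ 0.35  -0.416] [ 0.326 -0.461]
  sc [[0.613, -0.348], [0.897, -0.524], [0.976, -0.328], [0.766, -0.424]]
0.2 w [ 0.581 -0.329] [ 0.682 -0.332] top [ 0.35  -0.397] [ 0.327 -0.441]
  sc [[0.685, -0.3], [0.949, -0.463], [1.022, -0.282], [0.827, -0.37]]
```

View pics/s6.png

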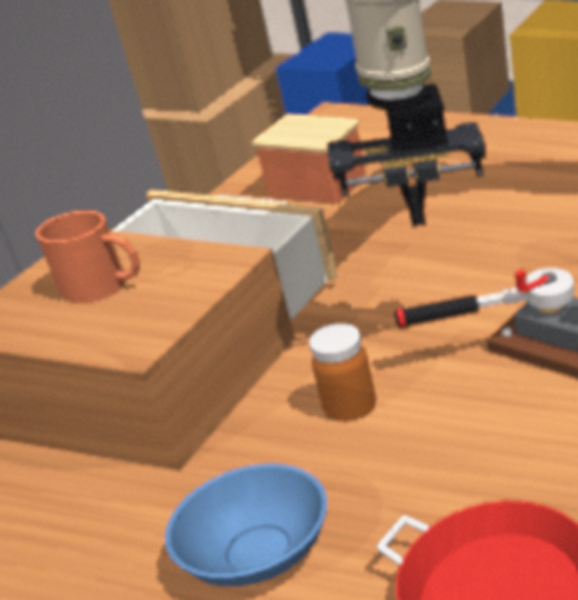

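The cabinet wall is at y ≈ -0.47, clear of the gripper's reach. The lever is flipped and the path is free. I descend beside the grip on its clockwise side.

Emit:
arm_command --steps '[{"slide": [0.0,-0.0,-0.035],"rot": [0,0,1],"grip": 0},{"slide": [0,0,-0.04],"rot": [0,0,1],"grip": 0},{"slide": [0,0,-0.035],"rot": [0,0,1],"grip": 0},{"slide": [0.002,-0.002,-0.018],"rot": [0,0,0],"grip": 0},{"slide": [0.004,0.002,0],"rot": [0,0,0],"grip": 0},{"slide": [0.005,0.0035,0],"rot": [0,0,0],"grip": 0},{"slide": [0.003,0.002,0],"rot": [0,0,0],"grip": 0},{"slide": [0.002,0.0015,0],"rot": [0,0,0],"grip": 0}]'

```text
time: 9.75
ee_pos: [0.5561, -0.2378, 0.0714]
eef_rot: [0.958, 0.288, 0.001, 0.0]
ft_force: [-0.4, 0.1, 0.4]
width: 0.0009
grip_force: 0.0
```

Emit:
arm_command --steps '[{"slide": [0.003,0.0015,0],"rot": [0,0,1.25],"grip": 0},{"slide": [0.003,0.0015,0],"rot": [0,0,1.25],"grip": 0},{"slide": [0.003,0.0015,0],"rot": [0,0,1.25],"grip": 0},{"slide": [0.003,0.0016,0],"rot": [0,0,1.25],"grip": 0},{"slide": [0.003,0.0018,0],"rot": [0,0,1.25],"grip": 0},{"slide": [0.003,0.0018,0],"rot": [0,0,1.25],"grip": 0},{"slide": [0.003,0.0018,0],"rot": [0,0,1.25],"grip": 0},{"slide": [0.0027,0.0018,0],"rot": [0,0,1.25],"grip": 0}]'

```text
time: 10.75
ee_pos: [0.5793, -0.2246, 0.0705]
eef_rot: [0.929, 0.371, 0.0, 0.0]
ft_force: [-1.2, -1.4, 0.2]
width: 0.0007
grip_force: 1.0
```

Emit:
arm_command --steps '[{"slide": [0.0028,0.002,0],"rot": [0,0,1.25],"grip": 0},{"slide": [0.0028,0.002,0],"rot": [0,0,1.25],"grip": 0},{"slide": [0.0027,0.0021,0],"rot": [0,0,1.25],"grip": 0},{"slide": [0.0027,0.0021,0],"rot": [0,0,1.25],"grip": 0},{"slide": [0.0027,0.0022,0],"rot": [0,0,1.25],"grip": 0},{"slide": [0.0026,0.0022,0],"rot": [0,0,1.25],"grip": 0},{"slide": [0.0026,0.0023,0],"rot": [0,0,1.25],"grip": 0},{"slide": [0.0025,0.0023,0],"rot": [0,0,1.25],"grip": 0}]'

```text
time: 11.75
ee_pos: [0.5994, -0.2095, 0.0704]
eef_rot: [0.893, 0.449, -0.001, 0.0]
ft_force: [-5.2, -8.8, 2.3]
width: 0.0003
grip_force: 4.9
```

Engaged: about 10 N, so the bolt is turning. I continue along the arc; the stop can't come before about 35° more.

Emit:
arm_command --steps '[{"slide": [0.0025,0.0022,0],"rot": [0,0,1.25],"grip": 0},{"slide": [0.0024,0.0023,0],"rot": [0,0,1.25],"grip": 0},{"slide": [0.0024,0.0023,0],"rot": [0,0,1.25],"grip": 0},{"slide": [0.0023,0.0024,0],"rot": [0,0,1.25],"grip": 0},{"slide": [0.0022,0.0024,0],"rot": [0,0,1.25],"grip": 0},{"slide": [0.0021,0.0025,0],"rot": [0,0,1.25],"grip": 0},{"slide": [0.002,0.0026,0],"rot": [0,0,1.25],"grip": 0},{"slide": [0.0019,0.0026,0],"rot": [0,0,1.25],"grip": 0}]'

```text
time: 12.75
ee_pos: [0.6173, -0.1902, 0.0704]
eef_rot: [0.851, 0.526, -0.001, 0.0]
ft_force: [-5.4, -8.1, 1.1]
width: 0.0005
grip_force: 4.8
```

Emit:
arm_command --steps '[{"slide": [0.002,0.0025,0],"rot": [0,0,1.0],"grip": 0},{"slide": [0.0019,0.0026,0],"rot": [0,0,1.0],"grip": 0},{"slide": [0.0018,0.0026,0],"rot": [0,0,1.0],"grip": 0},{"slide": [0.0017,0.0026,0],"rot": [0,0,1.0],"grip": 0},{"slide": [0.0016,0.0027,0],"rot": [0,0,1.0],"grip": 0},{"slide": [0.0015,0.0027,0],"rot": [0,0,1.0],"grip": 0},{"slide": [0.0015,0.0027,0],"rot": [0,0,1.0],"grip": 0},{"slide": [0.0014,0.0028,0],"rot": [0,0,1.0],"grip": 0}]'

```text
time: 13.75
ee_pos: [0.6309, -0.1694, 0.0704]
eef_rot: [0.812, 0.584, -0.001, 0.001]
ft_force: [-3.8, -8.7, 1.4]
width: 0.0006
grip_force: 4.9
```

Emit:
arm_command --steps '[{"slide": [0.0013,0.0025,0],"rot": [0,0,1.0],"grip": 0},{"slide": [0.0012,0.0025,0],"rot": [0,0,1.0],"grip": 0},{"slide": [0.0012,0.0025,0],"rot": [0,0,1.0],"grip": 0},{"slide": [0.0011,0.0025,0],"rot": [0,0,1.0],"grip": 0},{"slide": [0.0011,0.0025,0],"rot": [0,0,1.0],"grip": 0},{"slide": [0.001,0.0025,0],"rot": [0,0,1.0],"grip": 0},{"slide": [0.001,0.0026,0],"rot": [0,0,1.0],"grip": 0},{"slide": [0.0009,0.0026,0],"rot": [0,0,1.0],"grip": 0}]'

```text
time: 14.75
ee_pos: [0.6401, -0.1494, 0.0705]
eef_rot: [0.769, 0.639, -0.001, 0.001]
ft_force: [-1.2, -10.2, 0.9]
width: -0.0
grip_force: 4.9
```

```bash
python3 - <<'E'
from h import *
p=shot("scene","scene2")
for f in ["scene0","scene2"]:
  pass
a=cv2.imread('pics/scene0.png')[170:250,210:310];b=cv2.imread('pics/scene2.png')[170:250,210:310]
cv2.imwrite('pics/j.png',cv2.resize(np.hstack([a,b]),(800,320),interpolation=2))
E
```

```text
(no output)
```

View pics/j.png

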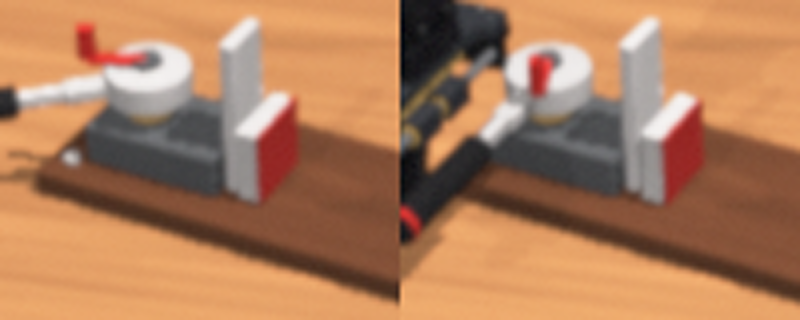

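The jaw is opening and the tab stays on the loosening side of the handle. I continue more slowly.

Emit:
arm_command --steps '[{"slide": [0.0006,0.0016,0],"rot": [0,0,0.5],"grip": 0},{"slide": [0.0005,0.0017,0],"rot": [0,0,0.5],"grip": 0},{"slide": [0.0005,0.0017,0],"rot": [0,0,0.5],"grip": 0},{"slide": [0.0005,0.0017,0],"rot": [0,0,0.5],"grip": 0},{"slide": [0.0005,0.0017,0],"rot": [0,0,0.6],"grip": 0},{"slide": [0.0004,0.0017,0],"rot": [0,0,0.6],"grip": 0},{"slide": [0.0004,0.0017,0],"rot": [0,0,0.6],"grip": 0},{"slide": [0.0003,0.0017,0],"rot": [0,0,0.6],"grip": 0}]'

```text
time: 15.8
ee_pos: [0.6443, -0.1361, 0.0705]
eef_rot: [0.745, 0.668, -0.001, 0.001]
ft_force: [1.4, -10.4, -1.1]
width: 0.0006
grip_force: 5.0
```

Emit:
arm_command --steps '[{"slide": [0.0002,0.0006,0],"rot": [0,0,0.2],"grip": 0},{"slide": [0.0002,0.0006,0],"rot": [0,0,0.2],"grip": 0},{"slide": [0.0001,0.0006,0],"rot": [0,0,0.2],"grip": 0},{"slide": [0.0001,0.0006,0],"rot": [0,0,0.2],"grip": 0},{"slide": [0.0001,0.0006,0],"rot": [0,0,0.2],"grip": 0},{"slide": [0.0001,0.0006,0],"rot": [0,0,0.2],"grip": 0},{"slide": [0.0001,0.0006,0],"rot": [0,0,0.2],"grip": 0},{"slide": [0.0001,0.0006,0],"rot": [0,0,0.2],"grip": 0}]'

```text
time: 16.8
ee_pos: [0.6455, -0.1314, 0.0706]
eef_rot: [0.735, 0.678, -0.001, 0.001]
ft_force: [1.4, -10.1, -1.2]
width: 0.0004
grip_force: 5.0
```

Emit:
arm_command --steps '[{"slide": [0.0001,0.0007,0],"rot": [0,0,0.2],"grip": 0},{"slide": [0.0001,0.0007,0],"rot": [0,0,0.2],"grip": 0},{"slide": [0.0001,0.0007,0],"rot": [0,0,0.2],"grip": 0},{"slide": [0.0001,0.0007,0],"rot": [0,0,0.2],"grip": 0},{"slide": [0.0001,0.0006,0],"rot": [0,0,0.2],"grip": 0},{"slide": [0.0001,0.0006,0],"rot": [0,0,0.2],"grip": 0},{"slide": [0.0001,0.0006,0],"rot": [0,0,0.2],"grip": 0},{"slide": [0.0001,0.0006,0],"rot": [0,0,0.2],"grip": 0}]'

```text
time: 17.8
ee_pos: [0.6466, -0.1262, 0.0706]
eef_rot: [0.726, 0.688, -0.001, 0.002]
ft_force: [3.8, -10.6, -1.8]
width: 0.0004
grip_force: 5.1
```

Emit:
arm_command --steps '[{"slide": [0.0,0.0007,0],"rot": [0,0,0.25],"grip": 0},{"slide": [0.0001,0.0007,0],"rot": [0,0,0.25],"grip": 0},{"slide": [0.0,0.0007,0],"rot": [0,0,0.25],"grip": 0},{"slide": [0.0001,0.0007,0],"rot": [0,0,0.25],"grip": 0},{"slide": [0.0,0.0006,0],"rot": [0,0,0.25],"grip": 0},{"slide": [0.0001,0.0006,0],"rot": [0,0,0.25],"grip": 0},{"slide": [0.0,0.0006,0],"rot": [0,0,0.25],"grip": 0},{"slide": [0.0001,0.0006,0],"rot": [0,0,0.25],"grip": 0}]'

```text
time: 18.8
ee_pos: [0.6476, -0.121, 0.0707]
eef_rot: [0.714, 0.701, -0.0, 0.002]
ft_force: [6.0, -11.3, -5.1]
width: 0.0008
grip_force: 5.2
```

```bash
python3 - <<'E'
from h import *
shot("wrist","w7");shot("scene","s7");shot("top","t7")
A=cv2.imread('pics/w7.png');C=cv2.imread('pics/s7.png')[130:270,170:310]
cv2.imwrite('pics/m7.png',np.hstack([cv2.resize(A[:330],(400,236),interpolation=3).repeat(1,0),np.zeros((236,0,3),np.uint8),cv2.resize(C,(400,400),interpolation=2)[100:336]]))
cv2.imwrite('pics/m7.png',np.vstack([cv2.resize(C,(560,300),interpolation=2) if 0 else np.hstack([cv2.resize(C,(330,330),interpolation=2),A[:330,0:450]])]))
s=sensors.read_state();print(s["joint_positions"],s["torque"],s["ft_force"])
E
```

```text
[ 0.58332516  0.60871319 -0.65231884  1.50453331  0.39177431  1.15802452
 -0.15798914] [-2.28069661 -1.55881297 -0.09410848] [ 6.67861823 -9.82993706 -3.11241589]
```

View pics/m7.png

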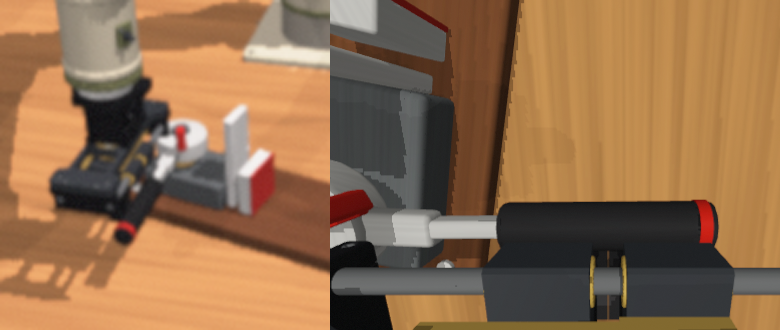

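The gripper's inboard end (about (355,250)) is close against the tab, which explains the sideways force. I back off, then raise the tool slightly and shift it outward along the handle.

Emit:
arm_command --steps '[{"slide": [0.002,-0.004,0],"rot": [0,0,0],"grip": 0},{"slide": [0.001,-0.006,0],"rot": [0,0,0],"grip": 0},{"slide": [0.006,-0.002,0.002],"rot": [0,0,0],"grip": 0},{"slide": [0.007,0,0.004],"rot": [0,0,0],"grip": 0},{"slide": [0.005,0,0.004],"rot": [0,0,0],"grip": 0},{"slide": [0,0.001,0],"rot": [0,0,0],"grip": 0},{"slide": [0,0,0],"rot": [0,0,0],"grip": 0},{"slide": [0,0,0],"rot": [0,0,0],"grip": 0}]'

```text
time: 19.95
ee_pos: [0.6683, -0.1294, 0.0811]
eef_rot: [0.713, 0.701, 0.001, 0.001]
ft_force: [2.9, -5.0, -0.8]
width: 0.0006
grip_force: 2.4
```

Emit:
arm_command --steps '[{"slide": [0,-0.006,0],"rot": [0,0,0],"grip": 0},{"slide": [0,-0.006,0],"rot": [0,0,0],"grip": 0},{"slide": [0,0,0],"rot": [0,0,0],"grip": 0},{"slide": [0,0,0],"rot": [0,0,0],"grip": 0},{"slide": [0,0,0],"rot": [0,0,0],"grip": 0},{"slide": [0,0,0],"rot": [0,0,0],"grip": 0},{"slide": [0,0,0],"rot": [0,0,0],"grip": 0},{"slide": [0,0,0],"rot": [0,0,0],"grip": 0}]'

```text
time: 20.95
ee_pos: [0.6675, -0.141, 0.0806]
eef_rot: [0.713, 0.701, 0.0, 0.0]
ft_force: [0.6, -1.2, -0.1]
width: 0.0002
grip_force: 0.4
```

```bash
python3 - <<'E'
from h import *
a=shot("wrist","w8")
hd=cv2.cvtColor(np.asarray(a["pixels"]),cv2.COLOR_RGB2HSV)
m=((hd[...,0]<6)|(hd[...,0]>172))&(hd[...,1]>170)&(hd[...,2]>90)
n,l,s,c=cv2.connectedComponentsWithStats(m.astype(np.uint8))
for i in range(1,n):
  if s[i,4]>20: print(s[i],c[i],atz(a,*c[i],.087)-[.4925,-.0955,0],atz(a,*c[i],.12)-[.4925,-.0955,0])
g=(np.asarray(a["pixels"]).max(2)<60)
for col in range(int(190),420,20): 
  r=np.where(g[:330,col])[0]; print(col,r[:1],end=' ')
print(sensors.read_state()["ft_force"])
E
```

```text
[554  24   6  83 291] [557.44329897  64.12714777] [0.31332146 0.05468616 0.087     ] [0.28437622 0.0488399  0.12      ]
[  0 150   6  10  39] [  1.84615385 154.87179487] [0.0307137  0.01548115 0.087     ] [0.06134737 0.01790003 0.12      ]
[320 199  17  44 534] [328.73595506 221.13108614] [ 0.20416193 -0.02403563  0.087     ] [ 0.19822952 -0.01328588  0.12      ]
190 [186] 210 [188] 230 [190] 250 [192] 270 [194] 290 [197] 310 [199] 330 [243] 350 [243] 370 [243] 390 [255] 410 [] [-0.06678893 -1.32917732  0.67439574]
```

Emit:
arm_command --steps '[{"slide": [0.0003,0.0012,0],"rot": [0,0,-1],"grip": 0},{"slide": [0.0003,0.0012,0],"rot": [0,0,-1],"grip": 0},{"slide": [0.0003,0.0012,0],"rot": [0,0,0],"grip": 0},{"slide": [0.0002,0.0012,0],"rot": [0,0,0],"grip": 0},{"slide": [0.0002,0.0012,0],"rot": [0,0,0],"grip": 0},{"slide": [0.0002,0.0012,0],"rot": [0,0,0],"grip": 0},{"slide": [0.0002,0.0012,0],"rot": [0,0,0],"grip": 0},{"slide": [0.0002,0.0012,0],"rot": [0,0,0],"grip": 0}]'

```text
time: 22.0
ee_pos: [0.6691, -0.1319, 0.0805]
eef_rot: [0.725, 0.688, -0.0, 0.0]
ft_force: [-2.8, -4.4, 1.9]
width: 0.0002
grip_force: 2.4
```

Emit:
arm_command --steps '[{"slide": [0.0002,0.0008,0],"rot": [0,0,0.2],"grip": 0},{"slide": [0.0002,0.0008,0],"rot": [0,0,0.2],"grip": 0},{"slide": [0.0002,0.0008,0],"rot": [0,0,0.2],"grip": 0},{"slide": [0.0002,0.0008,0],"rot": [0,0,0.2],"grip": 0},{"slide": [0.0002,0.0008,0],"rot": [0,0,0.2],"grip": 0},{"slide": [0.0002,0.0008,0],"rot": [0,0,0.2],"grip": 0},{"slide": [0.0001,0.0008,0],"rot": [0,0,0.2],"grip": 0},{"slide": [0.0001,0.0008,0],"rot": [0,0,0.2],"grip": 0}]'

```text
time: 23.0
ee_pos: [0.6703, -0.1263, 0.0804]
eef_rot: [0.716, 0.698, -0.001, 0.0]
ft_force: [-3.6, -6.8, 1.7]
width: 0.0005
grip_force: 3.1
```

Emit:
arm_command --steps '[{"slide": [0.0001,0.0006,0],"rot": [0,0,0.2],"grip": 0},{"slide": [0.0001,0.0006,0],"rot": [0,0,0.2],"grip": 0},{"slide": [0.0001,0.0006,0],"rot": [0,0,0.2],"grip": 0},{"slide": [0.0001,0.0006,0],"rot": [0,0,0.2],"grip": 0},{"slide": [0.0001,0.0006,0],"rot": [0,0,0.2],"grip": 0},{"slide": [0.0001,0.0006,0],"rot": [0,0,0.2],"grip": 0},{"slide": [0.0001,0.0006,0],"rot": [0,0,0.2],"grip": 0},{"slide": [0.0001,0.0006,0],"rot": [0,0,0.2],"grip": 0}]'

```text
time: 24.0
ee_pos: [0.6711, -0.1221, 0.0804]
eef_rot: [0.706, 0.708, -0.001, 0.0]
ft_force: [-4.6, -6.4, 1.3]
width: 0.0006
grip_force: 3.7
```

Emit:
arm_command --steps '[{"slide": [0,0.0007,0],"rot": [0,0,0.15],"grip": 0},{"slide": [0,0.0007,0],"rot": [0,0,0.15],"grip": 0},{"slide": [0,0.0007,0],"rot": [0,0,0.15],"grip": 0},{"slide": [0,0.0007,0],"rot": [0,0,0.15],"grip": 0},{"slide": [0,0.0007,0],"rot": [0,0,0.15],"grip": 0},{"slide": [0,0.0007,0],"rot": [0,0,0.15],"grip": 0},{"slide": [0,0.0007,0],"rot": [0,0,0.15],"grip": 0},{"slide": [0,0.0007,0],"rot": [0,0,0.15],"grip": 0}]'

```text
time: 25.0
ee_pos: [0.6717, -0.1169, 0.0805]
eef_rot: [0.699, 0.715, -0.001, 0.001]
ft_force: [-1.0, -7.3, -1.2]
width: 0.0004
grip_force: 4.1
```

Emit:
arm_command --steps '[{"slide": [0,0.0007,0],"rot": [0,0,0],"grip": 0},{"slide": [0,0.0007,0],"rot": [0,0,0],"grip": 0},{"slide": [0,0.0007,0],"rot": [0,0,0],"grip": 0},{"slide": [0,0.0007,0],"rot": [0,0,0],"grip": 0},{"slide": [0,0.0007,0],"rot": [0,0,0],"grip": 0},{"slide": [0,0.0007,0],"rot": [0,0,0],"grip": 0},{"slide": [0,0.0007,0],"rot": [0,0,0],"grip": 0},{"slide": [0,0.0007,0],"rot": [0,0,0],"grip": 0}]'

```text
time: 26.0
ee_pos: [0.6719, -0.1114, 0.0805]
eef_rot: [0.699, 0.715, -0.0, 0.001]
ft_force: [1.0, -7.6, -1.7]
width: 0.0006
grip_force: 4.4
```

Emit:
arm_command --steps '[{"slide": [0,0.0007,0],"rot": [0,0,0.2],"grip": 0},{"slide": [0,0.0007,0],"rot": [0,0,0.2],"grip": 0},{"slide": [0,0.0007,0],"rot": [0,0,0.2],"grip": 0},{"slide": [0,0.0007,0],"rot": [0,0,0.2],"grip": 0},{"slide": [0,0.0007,0],"rot": [0,0,0.2],"grip": 0},{"slide": [0,0.0007,0],"rot": [0,0,0.2],"grip": 0},{"slide": [0,0.0007,0],"rot": [0,0,0.2],"grip": 0},{"slide": [0,0.0007,0],"rot": [0,0,0.2],"grip": 0}]'

```text
time: 27.0
ee_pos: [0.6724, -0.1062, 0.0806]
eef_rot: [0.689, 0.725, -0.0, 0.002]
ft_force: [2.0, -9.3, -2.5]
width: 0.0007
grip_force: 4.9
```

Emit:
arm_command --steps '[{"slide": [0,0.0005,0],"rot": [0,0,0],"grip": 0},{"slide": [0,0.0005,0],"rot": [0,0,0],"grip": 0},{"slide": [0,0.0005,0],"rot": [0,0,0],"grip": 0},{"slide": [0,0.0005,0],"rot": [0,0,0],"grip": 0},{"slide": [0,0.0003,0],"rot": [0,0,0],"grip": 0},{"slide": [0,0,0],"rot": [0,0,0],"grip": 0},{"slide": [0,0,0],"rot": [0,0,0],"grip": 0},{"slide": [0,0,0],"rot": [0,0,0],"grip": 0}]'

```text
time: 28.0
ee_pos: [0.6724, -0.1043, 0.0806]
eef_rot: [0.689, 0.725, -0.0, 0.002]
ft_force: [2.7, -10.1, -1.7]
width: 0.0008
grip_force: 5.3
```

Emit:
arm_command --steps '[{"slide": [0,0.0006,0],"rot": [0,0,0],"grip": 0},{"slide": [0,0.0006,0],"rot": [0,0,0],"grip": 0},{"slide": [0,0.0006,0],"rot": [0,0,0],"grip": 0},{"slide": [0,0.0006,0],"rot": [0,0,0],"grip": 0},{"slide": [0,0,0],"rot": [0,0,0],"grip": 0},{"slide": [0,0,0],"rot": [0,0,0],"grip": 0},{"slide": [0,0,0],"rot": [0,0,0],"grip": 0},{"slide": [0,0,0],"rot": [0,0,0],"grip": 0}]'

```text
time: 29.0
ee_pos: [0.6724, -0.102, 0.0806]
eef_rot: [0.689, 0.725, -0.0, 0.002]
ft_force: [2.5, -10.1, -2.6]
width: 0.0004
grip_force: 5.5
```

Emit:
arm_command --steps '[{"slide": [0,0.0006,0],"rot": [0,0,0.2],"grip": 0},{"slide": [0,0.0006,0],"rot": [0,0,0.2],"grip": 0},{"slide": [0,0.0006,0],"rot": [0,0,0.2],"grip": 0},{"slide": [0,0.0006,0],"rot": [0,0,0.2],"grip": 0},{"slide": [0,0.0006,0],"rot": [0,0,0.2],"grip": 0},{"slide": [0,0.0006,0],"rot": [0,0,0.2],"grip": 0},{"slide": [0,0.0006,0],"rot": [0,0,0.2],"grip": 0},{"slide": [0,0.0006,0],"rot": [0,0,0.2],"grip": 0}]'

```text
time: 30.0
ee_pos: [0.6726, -0.0977, 0.0806]
eef_rot: [0.679, 0.734, -0.001, 0.002]
ft_force: [4.9, -12.4, -3.3]
width: 0.0004
grip_force: 6.2
```

Emit:
arm_command --steps '[{"slide": [-0.0001,0.0005,0],"rot": [0,0,0],"grip": 0},{"slide": [-0.0001,0.0005,0],"rot": [0,0,0],"grip": 0},{"slide": [-0.0001,0.0005,0],"rot": [0,0,0],"grip": 0},{"slide": [0,0,0],"rot": [0,0,0],"grip": 0},{"slide": [0,0,0],"rot": [0,0,0],"grip": 0},{"slide": [0,0,0],"rot": [0,0,0],"grip": 0},{"slide": [0,0,0],"rot": [0,0,0],"grip": 0},{"slide": [0,0,0],"rot": [0,0,0],"grip": 0}]'

```text
time: 31.0
ee_pos: [0.6726, -0.0964, 0.0806]
eef_rot: [0.679, 0.734, -0.0, 0.003]
ft_force: [5.3, -12.3, -3.1]
width: 0.0005
grip_force: 6.4
```

```bash
python3 - <<'E'
from h import *
p=shot("scene","s9")
K=p["intrinsics"];print(K[0][0])
ax=np.array([.4925,-.0955,0]);yv=np.array([np.sin(np.radians(13.2)),np.cos(np.radians(13.2)),0])
print(proj(p,ax+.1*yv+[0,0,.07]),proj(p,ax+.11*yv+[0,0,.07]))
ref=cv2.cvtColor(cv2.imread('pics/scene0.png'),cv2.COLOR_BGR2GRAY).astype(np.float32)
for f in ["scene0","scene1","scene2","s7","s9"]:
  i=cv2.imread(f'pics/{f}.png').astype(float)
  w=np.clip(i[...,2]-1.0*i[...,1]-60,0,None);w[i[...,1]>70]=0
  sub=w[190:228,266:292]; yy,xx=np.mgrid[190:228,266:292]
  # right-edge subpixel: sum of soft redness; centroid of strong red
  row=i[205,268:290,2]-i[205,268:290,1]
  print(f,round((sub*xx).sum()/sub.sum(),2),round((sub*yy).sum()/sub.sum(),2),sub.sum().round())
E
```

```text
453.91667609748083
[275.06769351 201.62466116] [278.03893823 202.42936303]
scene0 279.07 207.73 6574.0
scene1 279.1 207.77 6794.0
scene2 280.5 207.96 6937.0
s7 281.05 208.35 6789.0
s9 281.24 208.2 6984.0
```

Emit:
arm_command --steps '[{"slide": [-0.0002,0.0006,0],"rot": [0,0,0.2],"grip": 0},{"slide": [-0.0002,0.0006,0],"rot": [0,0,0.2],"grip": 0},{"slide": [-0.0002,0.0006,0],"rot": [0,0,0.2],"grip": 0},{"slide": [-0.0002,0.0006,0],"rot": [0,0,0.2],"grip": 0},{"slide": [0,0,0],"rot": [0,0,0],"grip": 0},{"slide": [0,0,0],"rot": [0,0,0],"grip": 0},{"slide": [0,0,0],"rot": [0,0,0],"grip": 0},{"slide": [0,0,0],"rot": [0,0,0],"grip": 0}]'

```text
time: 32.05
ee_pos: [0.6725, -0.0942, 0.0807]
eef_rot: [0.674, 0.739, 0.0, 0.003]
ft_force: [9.0, -12.7, -4.5]
width: 0.0004
grip_force: 6.9
```

Emit:
arm_command --steps '[{"slide": [0.0008,0,0],"rot": [0,0,0],"grip": 0},{"slide": [0.0008,0,0],"rot": [0,0,0],"grip": 0},{"slide": [0.0004,0.0004,0],"rot": [0,0,0],"grip": 0},{"slide": [0,0.0004,0],"rot": [0,0,0],"grip": 0},{"slide": [0,0.0004,0],"rot": [0,0,0],"grip": 0},{"slide": [0,0,0],"rot": [0,0,0],"grip": 0},{"slide": [0,0,0],"rot": [0,0,0],"grip": 0},{"slide": [0,0,0],"rot": [0,0,0],"grip": 0}]'

```text
time: 33.05
ee_pos: [0.6728, -0.0933, 0.0805]
eef_rot: [0.674, 0.739, -0.001, 0.002]
ft_force: [-0.7, -13.1, -0.6]
width: 0.0003
grip_force: 6.6
```

```bash
python3 - <<'E'
from h import *
shot("scene","s10");shot("top","t10")
def off(f,g,box):
  a,b=[cv2.cvtColor(cv2.imread(f'pics/{n}.png'),cv2.COLOR_BGR2GRAY)[box[1]:box[3],box[0]:box[2]].astype(np.float32) for n in (f,g)]
  W=np.eye(2,3,dtype=np.float32)
  try: _,W=cv2.findTransformECC(a,b,W,cv2.MOTION_TRANSLATION,(3,200,1e-7),None,1)
  except cv2.error as e: return None
  return W[:,2].round(2)
for g in ["scene1","scene2","s7","s9","s10"]: print(g,off("scene0",g,(273,196,288,222)))
for g in ["top1","t7","t10"]: print(g,off("top0",g,(279,226,291,256)))
E
```

```text
scene1 [-0.02  0.03]
scene2 [1.56 0.18]
s7 [2.08 0.4 ]
s9 [2.36 0.42]
s10 [2.35 0.45]
top1 [ 0.01 -0.03]
t7 [-2.27 -0.7 ]
t10 [-2.57 -0.83]
```

Emit:
arm_command --steps '[{"slide": [0,0.0005,0],"rot": [0,0,0],"grip": 0},{"slide": [0,0.0005,0],"rot": [0,0,0],"grip": 0},{"slide": [0,0.0005,0],"rot": [0,0,0],"grip": 0},{"slide": [0,0,0],"rot": [0,0,0],"grip": 0},{"slide": [0,0,0],"rot": [0,0,0],"grip": 0},{"slide": [0,0,0],"rot": [0,0,0],"grip": 0},{"slide": [0,0,0],"rot": [0,0,0],"grip": 0},{"slide": [0,0,0],"rot": [0,0,0],"grip": 0}]'

```text
time: 34.15
ee_pos: [0.6727, -0.092, 0.0804]
eef_rot: [0.674, 0.739, -0.002, 0.002]
ft_force: [0.2, -14.2, -0.3]
width: 0.0001
grip_force: 6.7
```

```bash
cat > o.py <<'E'
from h import *
def off(f,g,box):
  a,b=[cv2.cvtColor(cv2.imread(f'pics/{n}.png'),cv2.COLOR_BGR2GRAY)[box[1]:box[3],box[0]:box[2]].astype(np.float32) for n in (f,g)]
  W=np.eye(2,3,dtype=np.float32)
  _,W=cv2.findTransformECC(a,b,W,cv2.MOTION_TRANSLATION,(3,200,1e-7),None,1)
  return W[:,2].round(3)
E
python3 - <<'E'
from o import *
shot("scene","s11");shot("top","t11")
for g in ["s9","s10","s11"]: print(g,off("scene0",g,(273,196,288,222)))
for g in ["t10","t11"]: print(g,off("top0",g,(279,226,291,256)))
E
```

```text
s9 [2.355 0.422]
s10 [2.346 0.446]
s11 [2.345 0.451]
t10 [-2.574 -0.835]
t11 [-2.576 -0.827]
```

The stop is reached: force climbs to 14 N, about 0.85 N/mm, and the jaw no longer moves. I ease off, back away and lift.

Emit:
arm_command --steps '[{"slide": [0,-0.004,0],"rot": [0,0,0],"grip": 0},{"slide": [0,-0.006,0],"rot": [0,0,0],"grip": 0},{"slide": [0.002,-0.01,0],"rot": [0,0,0],"grip": 0},{"slide": [0.003,-0.012,0],"rot": [0,0,0],"grip": 0},{"slide": [0.002,-0.01,0.005],"rot": [0,0,0],"grip": 0},{"slide": [0,0,0.035],"rot": [0,0,0],"grip": 0},{"slide": [0,0,0.045],"rot": [0,0,0],"grip": 0},{"slide": [0,-0.01,0.04],"rot": [0,0,0],"grip": 0}]'

```text
time: 35.25
ee_pos: [0.6802, -0.1371, 0.208]
eef_rot: [0.672, 0.741, 0.002, 0.0]
ft_force: [1.6, 0.5, 0.4]
width: 0.0008
grip_force: 0.0
```

Emit:
arm_command --steps '[{"slide": [-0.01,-0.03,0.02],"rot": [0,0,0],"grip": 0},{"slide": [-0.02,-0.04,0.01],"rot": [0,0,0],"grip": 0},{"slide": [-0.03,-0.04,0],"rot": [0,0,0],"grip": 0},{"slide": [-0.03,-0.04,0],"rot": [0,0,0],"grip": 0},{"slide": [-0.03,-0.03,0],"rot": [0,0,0],"grip": 0},{"slide": [-0.02,-0.02,0],"rot": [0,0,0],"grip": 0},{"slide": [0,0,0],"rot": [0,0,0],"grip": 0},{"slide": [0,0,0],"rot": [0,0,0],"grip": 0}]'

```text
time: 36.25
ee_pos: [0.5406, -0.338, 0.2361]
eef_rot: [0.672, 0.74, 0.001, 0.0]
ft_force: [0.1, -0.1, -0.2]
width: 0.0008
grip_force: 0.0
```

```bash
python3 - <<'E'
from o import *
p=shot("scene","s12");q=shot("top","t12")
print(off("scene0","s12",(273,196,288,222)),off("top0","t12",(279,226,291,256)))
for g in ("amber_jar","pepper_mill"):
  for r in eyes.look_for(g,q)[:1]+eyes.look_for(g,p)[:1]: print(g,np.round(r["bbox"]),r["conf"])
a=cv2.imread('pics/t12.png')[160:310,260:430];b=cv2.imread('pics/s12.png')[150:290,130:330]
cv2.imwrite('pics/f.png',np.hstack([cv2.resize(a,(400,353),interpolation=2),cv2.resize(b,(400,353),interpolation=2)]))
s=sensors.read_state();print(s["time"],s["ft_force"])
E
```

```text
[2.282 0.501] [-2.517 -0.827]
amber_jar [380. 178. 414. 207.] 0.8
amber_jar [140. 211. 170. 249.] 0.64
pepper_mill [144. 182. 173. 204.] 0.59
36.55 [-0.08359043  0.89557976  0.15604497]
```

View pics/f.png

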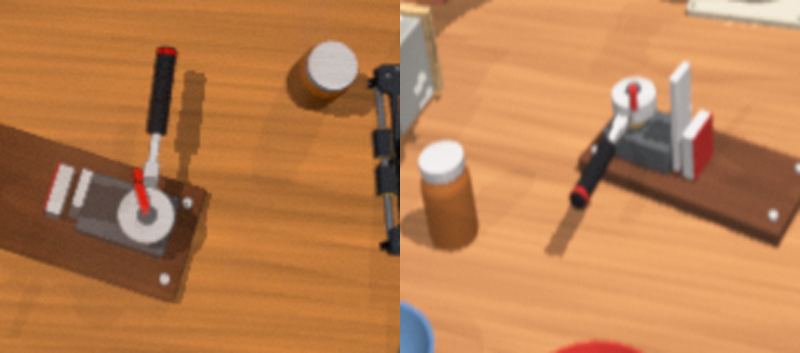

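The jaw is open, the tab sits anticlockwise of the handle, the jar and mill are in place, and the arm is clear of everything. I'm handing it in.

```bash
python3 -c "
from bench import order
print(order.close_job())"
```

```text
the job is handed in; nothing more can be done
None
```

I handed in the job at about 37 s: the lever is on its loosening side and the handle was swung until the bolt met its stop, with about 14 N at the fingers and the jaw about 8 mm further open than at the start; the jar and mill did not move, but the gripper body appears to have brushed the tab once mid-swing.

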